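# Pin a jeweller's die set into line

### The job

The sliding aluminium plate on the jeweller's die set has slipped, so its hole no longer lines up with the hole in the bolted-down block beneath. Take the tapered pin with the red knob out of the wooden stand, lower its point through both holes and press it down along the line of the fixed lower hole with the gripper (do not drop it in) until its collar sits flush on the plate, so that the pin pulls the plate into line, then let go and leave it there. Let only the pin move the plate, never the gripper itself, and leave the other tools and the white crucible where they are.

Things in the scene. Friction and masses are not known exactly. Their poses are not given: they have to be found in the camera images.
- die_block: Dark steel block fixed to the bench, 150 (its x) x 110 (its y) x 50 mm high, between two blue rails along its x (out to y = +-69 mm, top at 64 mm, flush with the plate), with low blue feet (18 mm high) out to y = +-104 mm. Origin: centre of its underside, z up. A vertical hole of 34 mm diameter goes through its centre to the bench, its mouth bevelled 3 mm.
- block_hole (a point): Mouth of the block's hole: its centre at the block's top face, 50 mm above the bench, hidden under the plate. It does not move: this is the line that the pin must end on. Axes as die_block.
- plate_hole (a point): Centre of the 34 mm through hole in the bright aluminium guide plate, at the plate's top face, 64 mm above the bench. The plate is 130 x 108 x 14 mm and lies on the block between the rails; its hole has a 4 mm wide, 4 mm deep bevel all round at the top. Axes as die_block.
- guide_plate (a joint): How far (m) the plate has slid along the block's +x from the position where both holes line up (0). It starts 0.007 to 0.010 out, can slide from -0.012 to 0.012 and needs about 4 N to slide; it stays where it is left.
- pin: Tapered alignment pin, red knob, about 0.15 kg, 110 mm long, hanging upright, point down, in the stand. Origin at the centre of its point (bottom end), z up its axis. Taper: 6 mm diameter at the point to 30 mm at 40 mm up; shank of 30 mm to 60 mm; steel collar of 48 mm from 60 to 68 mm; red cylindrical knob of 28 mm from 68 to 110 mm (grip it from above, any yaw).
- pin_collar (a point): Centre of the underside of the pin's collar, 60 mm above its point. Home, it is 64 mm above the bench, flush on the plate, with the point 4 mm above the bench. Pressing it takes about 5 N (10 at most) if it is held on the block's hole axis; it jams at 30 N if it is pressed 10 mm off that axis.
- stand: Brown wooden stand fixed to the bench, 80 (its x) x 250 (its y) x 66 mm high, with three vertical through holes of 34 mm diameter at its y = -80, 0 and 80 mm; three tools hang in them by their collars, in any order; lift a tool more than 60 mm to clear it. Origin: centre of its underside, z up.
- flat_punch: Bystander: straight flat-ended punch with black knob, hanging in the stand; collar and knob of the same size and heights as the pin's. Leave it. Origin on its axis 60 mm below the underside of its collar.
- dome_punch: Bystander: round-ended doming punch with yellow knob, hanging in the stand; collar and knob of the same size and heights as the pin's. Leave it. Origin on its axis 60 mm below the underside of its collar.
- crucible: Bystander: small white ceramic bowl, 64 mm across, 32 mm high, on the bench beyond the work. Leave it. Origin at the centre of its underside.
Mind the look-alikes: they are no part of the job. What is shaped like the pin but green is not meant. Of the things shaped like the die_block, the steel one is meant.

How it is judged:
By the outcome, as a careful person would: the job done as asked, in the order asked, and still so for the second after the job is handed in, with the robot touching nothing.
It also fails if it takes over 43 s, if anything falls off the work surface, if the arm or the gripper's body presses on something with over 40 N, if the wrist force passes 120 N, or if a joint passes its speed limit or range.

### The arm

A 6-joint arm with a two-finger parallel gripper is mounted at the origin on the work surface. World frame = base frame: x ahead of the robot, y to its left, z up, the work surface at z = 0. Lengths are in m, angles in rad, forces in N, time in s.
With the tool pointing down it reaches from about 0.2 to 0.875 m from the base axis. Payload 3.4 kg.
Tool frame: the origin (TCP) lies between the finger pads; the fingertips stand 25 mm ahead of it and the grasp point (between the pads) lies 6 mm ahead of it (r.nose_length is the z of the fingertips in the tool frame, in m); z points along the fingers, y is the line along which they close (so a half turn about z gives the same grasp; the last joint's range is limited). The gripper opens to 94 mm and grips with 3 to 60 N. Pads are 16 mm wide; open, the fingers measure 119 mm over their backs; the gripper's body (75 mm by 177 mm) begins 78 mm behind the grasp point.
Start: joints at [-1.375, 0.276, 1.505, -0, 1.361, -0.121], TCP at [0.179, -0.546, 0.23] pointing down, gripper open.
Joint ranges: [-2.89, 2.89], [-0.75, 2.08], [0.22, 2.7], [-1.18, 4.32], [0.11, 2.71], [-2.7, 2.7]. Speed limits (rad/s): [2.57, 2.57, 3.14, 3.14, 3.14, 3.14].

### API

Orientations are given as a unit quaternion [w, x, y, z].
In Python, from plant import r, gripper_to, inverse_kinematics, vision, models, telemetry gives the robot as it stands. Calls block until the motion is done:
- r.move_to(position, orientation): joint-space move of the TCP to a pose.
- r.move_l(position, rot=None, vel=0.15, guard=None): straight line of the TCP; rot=None keeps the orientation; vel is the mean speed in m/s. With guard (N) it stops when the force on the tool has changed by that much, and returns True; else False.
- r.movej(angles): joint-space move.
- gripper_to(opening, f_grip=None): finger opening in m; f_grip is the grip in N (None keeps the last); returns when the fingers have stopped.
- r.hold(seconds).
- inverse_kinematics(position, orientation): joint angles nearest the present ones, or None.
- vision.snapshot(name): name is "scene" or "top"; returns the picture (400x640x3 uint8, red, green, blue); there is no depth.
- vision.get_calibration(name): a dict with "fx", "fy", "cx", "cy" (pixels), "position" and "orientation" of the camera in the world. Camera axes: x right, y down, z forward; pixel columns grow to the right and rows downward; lengths in m; the calibration is good to about 2 mm. A picture is of the moment at which its call begins. get_calibration takes no time and is no camera call.
A pose or a line that the arm cannot do raises r.PlanningError and nothing moves.
- r.sign_off(): hands the job in; it is judged then, once.
Trained networks look in the newest picture that a camera, given by its name, has taken for a name from the list of things; names that differ only in an ending like _2 or _b are one class to them, and where a whole thing is asked for, a point or a joint stands for the part that bears it (a point fixed in the world has none). Each returns a list of dicts, best first, with "score" (0 to 1); they miss things now and then, are a little off and sometimes report something else, mostly with a low value. They report only what shows in the picture. A call takes as long as a camera call. They do not tell look-alikes from the thing itself.
- models.boxes_of(thing, camera): "at" ([x, y, z] in m, in world coordinates, good to about 4 mm: the middle of the surface that is visible of it).
- models.regions_of(thing, camera): "pixels" (400x640 bool, what is visible of it).
- models.mark_of(thing, camera): "at" ([x, y, z] in m, in world coordinates, good to about 4 mm: a listed point, or the origin of a listed thing).
Readings, each from a call of its own:
- telemetry.current_t(): time.
- telemetry.current_joints(): joint angles.
- telemetry.current_dq(): joint speeds.
- telemetry.current_joint_efforts(): joint torques, N m.
- telemetry.current_ee_pos(): TCP position.
- telemetry.current_tool_rot(): TCP orientation.
- telemetry.current_wrist_force(): force on the tool from outside, world axes, zero at the start.
- telemetry.current_torque(): the same for the moment, N m.
- telemetry.current_opening(): finger opening in m.
- telemetry.current_finger_force(): force on a finger pad.
Only numpy, scipy, OpenCV 4.12 (cv2) and the standard library are available. Lean on these libraries where they do the work, as an engineer would, in place of code of your own. Each camera call takes 0.05 s, during which the arm holds its last target. There are 200 camera calls.

## Working session

There is one attempt and no reset: what is moved stays moved. The work goes in short steps, each a Python script; the robot and the scene stay as the last script left them, time stands still between calls to the robot, and variables do not carry over. Pictures are saved under pics/ and viewed, at most 10 in all, crops included, and the job is handed in when it is done.

```bash
mkdir -p pics; ls; python3 - <<'E'
from plant import r,vision,models,telemetry
import cv2,numpy as np
for c in("scene","top"):
    im=vision.snapshot(c); cv2.imwrite(f"pics/{c}0.png",im[:,:,::-1]); k=vision.get_calibration(c); print(c,{a:np.round(b,4).tolist() for a,b in k.items()})
    for n in("pin","pin_collar","plate_hole","die_block","stand"):
        print(n,[(np.round(d["at"],4).tolist(),round(d["score"],2)) for d in models.mark_of(n,c)])
print(telemetry.current_t(),telemetry.current_tool_rot())
E
```

```text
pics
scene {'fx': 442.6163, 'fy': 442.6163, 'cx': 326.1005, 'cy': 199.0126, 'position': [1.0671, 0.8777, 0.7633], 'orientation': [-0.126, 0.2286, 0.8639, -0.4307]}
pin [([0.6451, -0.1181, -0.0046], 0.73), ([0.5275, -0.1153, 0.0084], 0.48)]
pin_collar [([0.6467, -0.1145, 0.0571], 0.77), ([0.5282, -0.1114, 0.0717], 0.57)]
plate_hole [([0.4138, 0.4835, 0.0647], 0.93), ([0.5601, 0.23, 0.0604], 0.87)]
die_block [([0.4174, 0.4854, 0.0003], 0.88), ([0.5511, 0.2358, 0.0042], 0.8)]
stand [([0.5148, -0.1873, 0.0018], 0.89)]
top {'fx': 517.6337, 'fy': 517.6337, 'cx': 336.1519, 'cy': 201.857, 'position': [0.4618, 0.1025, 1.3997], 'orientation': [-0.0435, 0.7126, -0.6991, 0.0406]}
pin [([0.5358, -0.1101, 0.0092], 0.66), ([0.646, -0.1141, 0.0014], 0.62)]
pin_collar [([0.5296, -0.1078, 0.0643], 0.71), ([0.6479, -0.1146, 0.0609], 0.61)]
plate_hole [([0.4166, 0.4835, 0.0619], 0.92), ([0.5597, 0.2292, 0.0627], 0.58)]
die_block [([0.4208, 0.4865, -0.0015], 0.89), ([0.5582, 0.2362, 0.002], 0.75)]
stand [([0.5117, -0.1869, -0.0003], 0.75)]
0.6 [7.41756505e-05 9.87480564e-01 1.57740703e-01 2.61820269e-06]
```

View pics/top0.png

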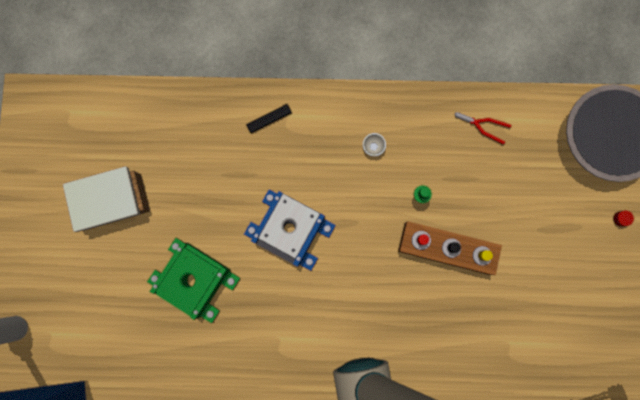

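View pics/scene0.png

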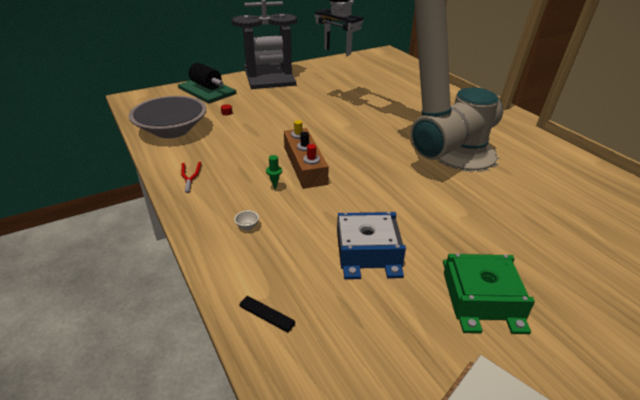

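The top view shows the red-knobbed pin at about (423,240), the steel block's plate hole at (289,226), the green decoy pin at (423,194) and the green decoy block at (190,280). I'll crop in closer to get the yaw and the direction of slip.

```bash
python3 - <<'E'
import cv2,numpy as np
t=cv2.imread("pics/top0.png")[180:280,235:345]; s=cv2.imread("pics/scene0.png")[200:290,320:420]
a=cv2.resize(t,(440,400),interpolation=cv2.INTER_CUBIC)
b=cv2.resize(s,None,fx=3.6,fy=3.6,interpolation=cv2.INTER_CUBIC)
o=np.zeros((400,800,3),np.uint8);o[:,:440]=a;o[:b.shape[0],440:]=b[:, :360];cv2.imwrite("pics/crop.png",o)
E
```

```text
(no output)
```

View pics/crop.png

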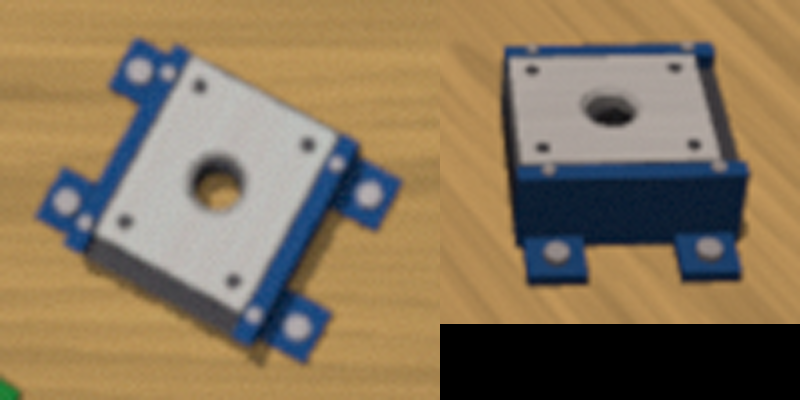

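In the crop, the rails run from lower left to upper right. The block's bare end shows at lower left, so the plate has slipped towards the upper right. The rail-top screws, at crop pixels (168,73), (84,222), (337,163) and (254,314), are fixed to the block at z≈64 mm, so their mean gives the block's centre.

```bash
cat > h.py <<'E'
import numpy as np,cv2
from scipy.spatial.transform import Rotation as R
from plant import r,gripper_to,inverse_kinematics,vision,models,telemetry
def bp(cam,p,z):
    k=vision.get_calibration(cam);w,x,y,q=k["orientation"]
    d=R.from_quat([x,y,q,w]).apply([(p[0]-k["cx"])/k["fx"],(p[1]-k["cy"])/k["fy"],1]);o=np.array(k["position"])
    return o+d*(z-o[2])/d[2]
def down(a): # tool z down, tool y along world heading a+90
    q=(R.from_euler('z',a)*R.from_euler('x',np.pi)).as_quat(); return [q[3],q[0],q[1],q[2]]
E
python3 - <<'E'
from h import *
def rep(n,c,pts,z,f,o):
    w=np.array([bp(c,(np.array(p)+.5)/f-.5+o,z) for p in pts])[:,:2]; print(n,c,w.mean(0).round(4),np.round(w,4).tolist())
    return w
T=("top",);ot=np.array([235,180]);os_=np.array([320,200])
q=lambda L:[(a-440,b) for a,b in L]
w=rep("rail","top",[(168,73),(84,222),(337,163),(254,314)],.065,4,ot)
print("yaw",np.degrees([np.arctan2(*(w[0]-w[1])[::-1]),np.arctan2(*(w[2]-w[3])[::-1])]))
rep("plate","top",[(200,86),(308,144),(124,221),(233,281)],.064,4,ot)
rep("rail","scene",q([(533,49),(690,46),(549,169),(720,166)]),.065,3.6,os_)
rep("plate","scene",q([(532,70),(675,68),(543,148),(694,145)]),.064,3.6,os_)
rep("bolts","top",[(139,70),(66,201),(369,194),(297,326)],.022,4,ot)
for c in("top","scene"):
    im=cv2.cvtColor(cv2.imread(f"pics/{c}0.png"),cv2.COLOR_BGR2HSV)
    m=cv2.inRange(im,(0,180,90),(6,255,255))|cv2.inRange(im,(174,180,90),(180,255,255))
    n,_,st,ce=cv2.connectedComponentsWithStats(m)
    for i in range(1,n):
        if st[i,4]>20: 
            print("red",c,st[i],ce[i].round(1))
            if c=="top": print(bp(c,ce[i],.113).round(4))
            else: print("mid",bp(c,ce[i],.097).round(4))
E
```

```text
rail top [0.5516 0.2344] [[0.6288, 0.2646], [0.531, 0.3155], [0.5723, 0.1533], [0.4742, 0.2043]]
yaw [-27.52537801 -27.45363413]
plate top [0.5581 0.2311] [[0.6208, 0.2436], [0.5843, 0.1725], [0.5322, 0.2899], [0.495, 0.2185]]
rail scene [0.5486 0.2311] [[0.5696, 0.1507], [0.47, 0.2014], [0.6266, 0.2604], [0.5283, 0.3116]]
plate scene [0.556  0.2279] [[0.5819, 0.1691], [0.4933, 0.2154], [0.6186, 0.2407], [0.53, 0.2863]]
bolts top [0.5514 0.2341] [[0.6359, 0.2893], [0.547, 0.3349], [0.5555, 0.1332], [0.4673, 0.1789]]
red top [471 118  40  26 258] [489.6 127.6]
[ 0.8132 -0.2773  0.113 ]
red top [618 211  16  15 190] [625.1 217.8]
[ 0.5893 -0.6107  0.113 ]
red top [418 235  10  10  78] [422.7 239.4]
[ 0.5259 -0.1071  0.113 ]
red scene [221 105  10   5  41] [225.4 106.7]
mid [ 0.6412 -0.5179  0.097 ]
red scene [307 144   9   5  41] [311. 146.]
mid [ 0.5102 -0.1399  0.097 ]
red scene [181 162  20  20 116] [190.  171.4]
mid [ 0.8661 -0.1745  0.097 ]
```

The block centre comes out at about (0.550,0.233) with yaw −27.5°, and the slip is about 7.5 mm along +x. Both cameras agree to within 3 mm. Next I'll grasp the pin with the fingers closing across the stand's row.

```bash
python3 - <<'E'
from h import *
d=bp("top",(486,256),.116)-bp("top",(423,240),.116); phi=np.arctan2(d[1],d[0])
print(np.degrees(phi),np.linalg.norm(d[:2]))
P=np.array([.5285,-.1095])
best=min(([*P,.23],down(phi+k*np.pi)) for k in (0,))
c=[(down(phi+k*np.pi)) for k in(0,1)]
js=[inverse_kinematics([*P,.23],q) for q in c];print(js)
q=c[int(np.argmin([9 if j is None else abs(j[5]) for j in js]))]
gripper_to(.064,20)
r.move_to([*P,.20],q); print(telemetry.current_t())
g=r.move_l([*P,.107],vel=.12,guard=8); print(g,telemetry.current_ee_pos())
if not g:
    gripper_to(.0,50); print(telemetry.current_opening(),telemetry.current_wrist_force(),telemetry.current_torque())
    r.move_l([*P,.24],vel=.15); print(telemetry.current_opening(),telemetry.current_wrist_force(),telemetry.current_t())
    for c in("top","scene"): cv2.imwrite(f"pics/{c}1.png",vision.snapshot(c)[:,:,::-1])
E
python3 -c "
import cv2;cv2.imwrite('pics/l.png',cv2.resize(cv2.imread('pics/scene1.png')[40:200,240:440],(750,600),interpolation=2))"
```

```text
-103.2055722636261 0.15935461570315002
[None, array([-0.33324064,  0.22305871,  1.57964029,  0.        ,  1.33889365,
       -0.10275993])]
3.2667
False [ 0.52908444 -0.10983205  0.10758419]
0.02742391789316388 [-0.53442463  0.40145975  1.10859644] [-0.01918489 -0.06248793  0.01382183]
0.02681780005498972 [ 0.67232218  0.35954885 -1.66278616] 5.8833
```

View pics/l.png

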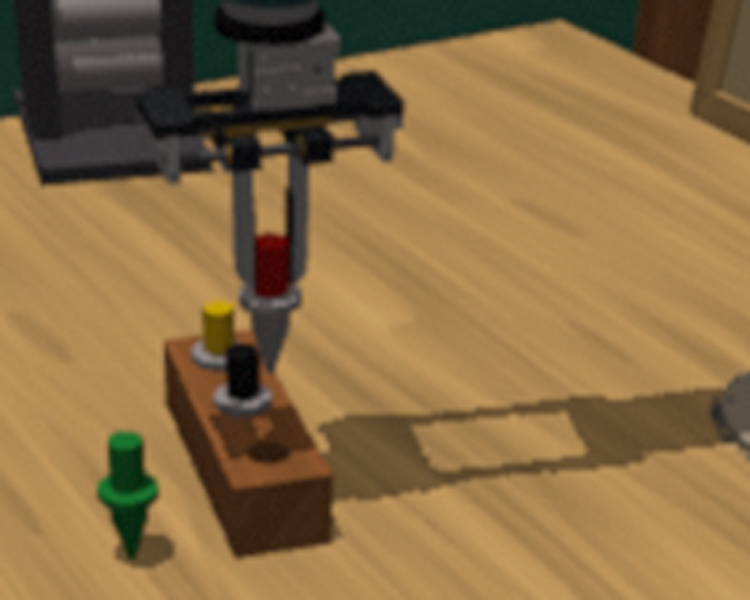

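The pin is held and upright, and its 1.6 N weight reads correctly; the other two tools are still in place. Next I'll move over the block axis and check the pin against the block.

```bash
python3 - <<'E'
from h import *
B=np.array([.550,.2328]); 
q=down(np.radians(-103.2+180)+np.radians(42))
print(inverse_kinematics([*B,.24],q))
r.move_to([*B,.26],q); r.move_l([*B,.185],vel=.12)
print(telemetry.current_ee_pos(),telemetry.current_t(),telemetry.current_opening())
for c in("top","scene"): cv2.imwrite(f"pics/{c}2.png",vision.snapshot(c)[:,:,::-1])
for c in ("scene","top"):
  for n in("pin","pin_collar"): print(c,n,[(np.round(d["at"],4).tolist(),round(d["score"],2)) for d in models.mark_of(n,c)])
a=cv2.imread('pics/scene2.png')[130:290,300:440]
b=cv2.imread('pics/top2.png')[180:280,235:345]
o=np.zeros((600,800,3),np.uint8);o[:,:525]=cv2.resize(a,(525,600),interpolation=2);o[:250,525:]=cv2.resize(b,(275,250),interpolation=2)
cv2.imwrite('pics/m.png',o)
E
```

```text
[ 0.28394246  0.30457846  1.43970313  0.          1.39731106 -0.21871236]
[0.55068616 0.23260339 0.18564962] 8.05 0.02700696024501564
scene pin [([0.5491, 0.2283, 0.0872], 0.91), ([0.6485, -0.1144, -0.0023], 0.72)]
scene pin_collar [([0.6466, -0.1117, 0.0581], 0.91), ([0.5523, 0.2306, 0.147], 0.73)]
top pin [([0.6453, -0.1132, -0.001], 0.54)]
top pin_collar [([0.6482, -0.1156, 0.0619], 0.6)]
```

View pics/m.png

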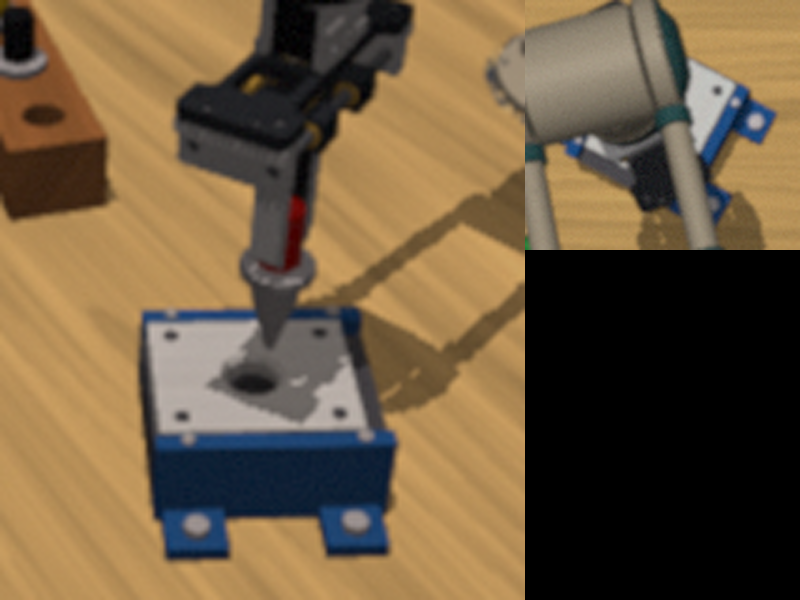

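The pin point shows at crop (272,346), the collar at (279,270) and the plate hole at (250,382). I'll convert these with the scene camera and compare with the block centre from the same camera.

```bash
python3 - <<'E'
from h import *
f=lambda p:((p[0]+.5)/3.75-.5+300,(p[1]+.5)/3.75-.5+130)
t=bp("scene",f((271.5,348)),.0846);c=bp("scene",f((279,270.5)),.1486)
rail=np.mean([bp("scene",f(p),.065) for p in[(171,314),(333,313),(189,439),(367,435)]],0)
print("tip",t,"collar",c,"rail",rail)
u=np.array([np.cos(np.radians(-27.5)),np.sin(np.radians(-27.5))]);v=np.array([-u[1],u[0]])
for n,p in(("tip",t),("collar",c)):
    d=(p-rail)[:2]; print(n,"off along x,y of block",d@u,d@v)
E
```

```text
tip [0.5463336 0.2319311 0.0846   ] collar [0.54822987 0.23347616 0.1486    ] rail [0.5494868  0.23150451 0.065     ]
tip off along x,y of block -0.002993902273696467 -0.001077594418202574
collar off along x,y of block -0.00202531803687408 0.0011684928113291427
```

By the scene camera the pin sits about −2 mm along block x, and by the top camera about 0. I'll shift it +1 mm in x and +0.5 mm in y, then press down in steps while watching the forces.

```bash
python3 - <<'E'
from h import *
u=np.array([.887,-.462]);v=np.array([.462,.887])
B=np.array([.550,.2328])+.001*u+.0005*v
r.move_l([*B,.185],vel=.05)
for z in(.160,.150,.142,.134,.126,.120,.115,.111,.108):
    g=r.move_l([*B,z],vel=.05,guard=15); F=telemetry.current_wrist_force()
    p=telemetry.current_ee_pos()
    print(z,g,np.round(p,4),"Fx,Fy,Fz(block)",np.round([F[:2]@u,F[:2]@v,F[2]],1))
    if g: break
print(telemetry.current_t(),telemetry.current_opening())
E
```

```text
0.16 False [0.5512 0.2328 0.1598] Fx,Fy,Fz(block) [ 0.  -0.4 -1.6]
0.15 False [0.5508 0.2327 0.1496] Fx,Fy,Fz(block) [ 0.  -0.  -1.1]
0.142 False [0.5521 0.2326 0.1419] Fx,Fy,Fz(block) [ 2.4  0.2 -0.6]
0.134 False [0.5522 0.233  0.1339] Fx,Fy,Fz(block) [ 3.2  1.8 -3.1]
0.126 False [0.5515 0.2333 0.1257] Fx,Fy,Fz(block) [ 3.2  2.6 -1.9]
0.12 False [0.5512 0.2333 0.1191] Fx,Fy,Fz(block) [ 3.6  2.8 -2.3]
0.115 False [0.551  0.2332 0.1138] Fx,Fy,Fz(block) [ 3.9  3.5 -2.6]
0.111 False [0.5511 0.2332 0.1098] Fx,Fy,Fz(block) [ 3.6  2.9 -3.2]
0.108 False [0.5512 0.2331 0.107 ] Fx,Fy,Fz(block) [ 4.2  3.8 -2.3]
11.5417 0.02722942377823032
```

```bash
python3 - <<'E'
from h import *
u=np.array([.887,-.462]);v=np.array([.462,.887])
B=np.array([.550,.2328])+.001*u+.0005*v
for z in(.1065,.1055,.1045,.1035,.1025):
    g=r.move_l([*B,z],vel=.02,guard=12); F=telemetry.current_wrist_force()
    print(z,g,np.round(telemetry.current_ee_pos(),4),np.round([F[:2]@u,F[:2]@v,F[2]],1))
    if g or F[2]>10: break
for c in("top","scene"): im=vision.snapshot(c)
cv2.imwrite('pics/n.png',cv2.resize(im[150:280,310:430,::-1],(553,600),interpolation=2))
print(telemetry.current_t(),telemetry.current_opening())
E
```

```text
0.1065 False [0.5513 0.233  0.1058] [ 4.6  4.  -2.4]
0.1055 False [0.5513 0.233  0.1052] [ 3.5  4.5 -0.6]
0.1045 False [0.5513 0.233  0.1052] [2.8 3.4 4.4]
0.1035 False [0.5513 0.233  0.1051] [ 1.2  2.1 10.6]
12.6417 0.027058910153297585
```

View pics/n.png

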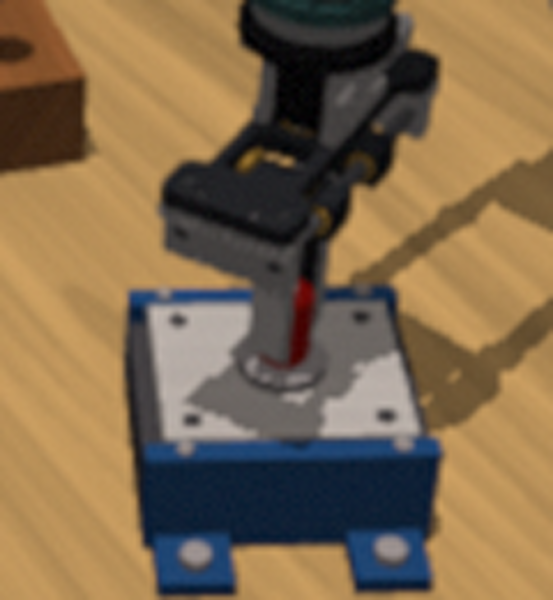

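The pin hit a hard stop at the expected height (TCP 0.105). The collar is flush on the plate, and equal strips of block show at both ends. I'll let go, withdraw and check.

```bash
python3 - <<'E'
from h import *
p=telemetry.current_ee_pos()
gripper_to(.060); r.move_l([p[0],p[1],.25],vel=.15)
r.move_to([.40,-.1,.3],down(np.radians(76.8)))
print(telemetry.current_t(),telemetry.current_wrist_force())
a=vision.snapshot("top")[180:280,235:345,::-1]
b=vision.snapshot("scene")[130:280,240:430,::-1]
o=np.zeros((400,800,3),np.uint8);o[:300,:330]=cv2.resize(a,(330,300),interpolation=2);o[:371,330:]=cv2.resize(b,(470,371),interpolation=2)
cv2.imwrite('pics/o.png',o)
print([(np.round(d["at"],4).tolist(),round(d["score"],2)) for d in models.mark_of("pin_collar","scene")])
E
```

```text
15.8333 [ 0.05298532 -1.20658465  0.38311148]
[([0.551, 0.2323, 0.066], 0.9), ([0.6457, -0.1121, 0.057], 0.88)]
```

View pics/o.png

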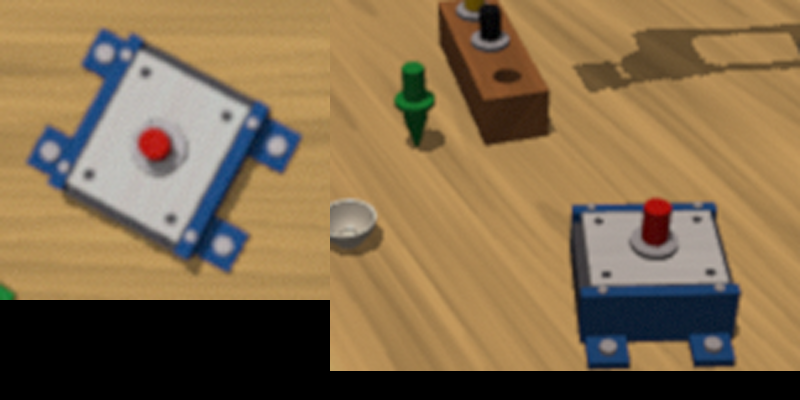

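The final view shows the collar centred and flush on the plate. The plate screws average (158,145) and the rail screws (158,145), so the plate is in line. The knob's small offset matches perspective, and the bystanders have not moved, so I'll hand in.

```bash
python3 -c "
from plant import r
print(r.sign_off())"
```

```text
the job is handed in; nothing more can be done
None
```

The tapered pin is pressed home with its collar flush on the plate, the plate is back in line with the block's hole, the gripper has let go and moved clear, the bystanders seen in the last check pictures are where they were, and the job is handed in at about 16 s.

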